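# Start a slotted plug at the bottom of a deep well in a pump casting

### The job

Two steel T-handled keys stand in the wooden tool block. Take the big one, lower it upright down the well in the pump casting until its blade drops fully into the slot of the plug at the bottom, then turn it about a quarter turn clockwise (seen from above), keeping it upright so that the plug starts without cross-threading. Let go and leave the key standing in the well; leave the small key in its hole.

Things in the scene. Friction and masses are not known exactly. Their poses are not given: they have to be found in the camera images.
- key: Big steel T-key, about 240 g, 143 mm tall, upright in a hole. Origin: centre of blade's lower end; z up the shaft, x along T-bar and blade (half a turn is the same). T-bar 100 mm long, 12 thick, at z = 130; grip its flat-sided hub: 34 mm along x, 16 along y, z = 117 to 143. Shaft 14 mm thick, but 24 from z = 22 to 62; blade 20 mm along x, 8 along y, 12 long. Seated: origin at plug_slot.
- plug_slot (a point): Mid slot floor of the plug at the bottom of the well (28 mm wide, bright collar flaring to 49, rim 59 above here) in the dark casting, pulley top 82. 15 mm above the table. x along the slot, turning with the plug, z up. From above, the slot starts about 40 deg anticlockwise of the pulley-shaft line. Slot 14 mm wide, 6 deep, ends open: the 8 mm blade enters up to 15 deg off, play 20 deg each way.
- plug (a joint): Turn of the plug in its thread, rad, growing clockwise seen from above. Starts between -0.15 and 0.1, turns stiffly (about 0.06 N m), stays where it is left, does not noticeably sink, stops at 1.4. It has started beyond 0.55. A turn of the key first takes up the blade's play (up to 0.35 rad, or 0.6 if the blade went in turned the wrong way).
- small_key: Small steel T-key, 89 mm tall (top 99 mm above the table, mind it), T-bar 50 mm; stays where it is. Origin at its lower end, z up, x along its T-bar. The two keys stand in either hole of the wooden tool block (90 x 210 x 65 mm); holes 27 mm wide, 55 deep, 110 mm apart along the block's length; T-bars roughly across that length.
Mind the look-alikes: they are no part of the job. What is shaped like the key but pink or red is not meant.

How it is judged (in metres and radians):
On the way, in this order (a step that is already met when the one before it is completed fails the run):
1. the big key stands upright in the well with its blade fully down in the plug's slot, before the plug is turned (z of key in the frame of plug_slot below 0.004 m and horizontal distance between key and plug_slot below 0.008 m and angle between key's own z axis and vertical below 0.2 rad and value of joint plug below 0.45 rad), for 0.1 s.
2. the plug is turned clockwise to beyond 0.55 rad (value of joint plug above 0.55 rad), for 0.1 s.
At the end, for the whole second after the job is handed in: The plug is turned beyond 0.55 rad; the big key stands released and at rest in the well, within 12 degrees of upright, its blade within 8 mm in height and 10 mm sideways of the slot floor; the small key is within 30 mm of where it was, in its hole (value of joint plug above 0.55 rad and z of key in the frame of plug_slot below 0.008 m and horizontal distance between key and plug_slot below 0.01 m and angle between key's own z axis and vertical below 0.22 rad and linear speed of key below 0.03 m/s and distance of small_key from where it was at the start of the episode below 0.03 m); the robot touches nothing.
It fails at once if the small key is pulled out of its hole or knocked over (distance of small_key from where it was at the start of the episode above 0.04 m).
It fails at once if the plug is turned with the key leaning more than 14 degrees (cross-threading) (value of joint plug above 0.3 rad and angle between key's own z axis and vertical above 0.25 rad).
It also fails if it takes over 45 s, if anything falls off the work surface, if the arm or the gripper's body presses on something with over 40 N, if the wrist force passes 120 N, or if a joint passes its speed limit or range.

### The arm

A 6-joint arm with a two-finger parallel gripper is mounted at the origin on the work surface. World frame = base frame: x ahead of the robot, y to its left, z up, the work surface at z = 0. Lengths are in mm, angles in degrees, forces in N, time in s.
With the tool pointing down it reaches from about 300 to 850 mm from the base axis. Payload 4.2 kg.
Tool frame: the origin (TCP) lies at the very end of the fingers, on their centre line; the grasp point (between the pads) lies 19 mm behind it; z points along the fingers, y is the line along which they close (so a half turn about z gives the same grasp; the last joint's range is limited). The gripper opens to 91 mm and grips with 3 to 60 N. Pads are 32 mm wide; open, the fingers measure 118 mm over their backs; the gripper's body (76 mm by 178 mm) begins 60 mm behind the grasp point.
Start: joints at [-64.687, 18.312, 89.639, -0, 72.044, -1.146], TCP at [256.203, -514.785, 213.976] pointing down, gripper open.
Joint ranges: [-177.97, 177.97], [-48.28, 115.42], [12.27, 149.76], [-77.06, 257.06], [2.81, 150.46], [-146.56, 146.56]. Speed limits (degrees/s): [147.25, 147.25, 180, 180, 180, 180].

### API

Orientations are given as [roll, pitch, yaw] about the fixed x, y, z axes, in that order (R = Rz(yaw) Ry(pitch) Rx(roll)).
In Python, from workcell import * gives the robot as it stands.
- The arm moves only by the tool move_arm, never from a script. Its argument "motion" is a list of rows, each a list of 3 entries, a list of its own where there are three numbers: the finger opening in mm, from 0 to 91.2, then the shift along the world's x, y, z in units of 25 mm (1.0 is 25 mm), then the turn, a rotation vector about the world's x, y, z in units of 4 degrees (1.0 is 4 degrees). In form: [[grip, [x, y, z], [ax, ay, az]], ...]. A call has 1 to 20 rows; each row shifts and turns the commanded pose from where the row before left it; what a row does not reach is not made up. A row lasts 1/12 s, in which the tool goes at most 41.7 mm and 7.16 degrees, less where a joint would pass 70% of its speed; a pose out of reach is approached as far as the arm can. A call with a number of a shift or a turn outside -1 to 1 is refused whole. A call with a gripper value outside its range is refused whole. The fingers move at their own pace and stop on an object; "grip_force" is the grip in N (left out, the last holds). Time passes only in rows, so rows that do not move let the fingers close. It gives the time, the measured TCP pose, the force, the opening and the grip force at its end, in the units of the state.
- state(): the state, without advancing time (a new reading comes with each control period).
- grab_frame(name): name is "scene" or "top" or "wrist"; returns the picture (420x560x3 uint8, blue, green, red); there is no depth.
- camera_info(name): a dict with "fx", "fy", "cx", "cy" (pixels), "rvec" (rotation vector, rad) and "tvec" (3), from world to camera coordinates, as OpenCV has them. Camera axes: x right, y down, z forward; pixel columns grow to the right and rows downward; lengths in mm; the calibration is good to about 2 mm. A picture is of the moment at which its call begins: read the wrist's pose just before it. camera_info takes no time and is no camera call; for the wrist camera it gives the pose at the moment of the call.
- job_done(): hands the job in; it is judged then, once.
The state is a dict: "time_s": time; "qpos": joint angles; "qvel": joint speeds; "effort": joint torques, N m; "ee_pos": TCP position; "ee_rot": TCP orientation; "force": force on the tool from outside, world axes, zero at the start; "torque": the same for the moment, N m; "gripper_width": finger opening in mm; "gripper_force": force on a finger pad.
Only numpy, scipy, OpenCV 4.12 (cv2) and the standard library are available. Lean on these libraries where they do the work, as an engineer would, in place of code of your own. Each camera call takes 0.05 s, during which the arm holds its last target. There are 200 camera calls.

## Working session

There is one attempt and no reset: what is moved stays moved. The work goes in short steps, Python scripts to look and compute and a tool call to move; the robot and the scene stay as the last step left them, time stands still between calls to the robot, and variables do not carry over. Pictures are saved under pics/ and viewed, at most 10 in all, crops included, and the job is handed in when it is done.

Besides the shell and the picture viewer there is one more tool, called in YAML: its name, and indented under it one key for each argument. move_arm: Moves the arm, as the interface text tells. Shifts and turns lie within -1 to 1; 1 stands for 25 mm of shift or 4 degrees of turn. Its arguments: {"type":"object","properties":{"motion":{"type":"array","items":{"type":"array"}},"grip_force":{"type":"number"}},"required":["motion"]}

```bash
mkdir -p pics
cat > h.py <<'E'
from workcell import *
import numpy as np, cv2
def ray(ci,u,v,z):
    R=cv2.Rodrigues(np.array(ci["rvec"],float))[0];t=np.array(ci["tvec"],float).ravel()
    d=R.T@np.array([(u-ci["cx"])/ci["fx"],(v-ci["cy"])/ci["fy"],1]);c=-R.T@t
    return c+d*(z-c[2])/d[2]
def proj(ci,p):
    R=cv2.Rodrigues(np.array(ci["rvec"],float))[0];t=np.array(ci["tvec"],float).ravel()
    q=R@np.array(p,float)+t
    return q[0]/q[2]*ci["fx"]+ci["cx"],q[1]/q[2]*ci["fy"]+ci["cy"]
E
python3 - <<'E'
from h import *
for n in("top","scene"):
    im=grab_frame(n);cv2.imwrite(f"pics/{n}0.png",im)
    ci=camera_info(n);R=cv2.Rodrigues(np.array(ci["rvec"],float))[0]
    print(n,ci["fx"],-R.T@np.array(ci["tvec"]).ravel())
E
```

```text
top 443.24225904625155 [415.90006589 -87.82426744 881.73017656]
scene 381.29241552365215 [1100.02287853   43.01499942  471.57650975]
```

View pics/top0.png

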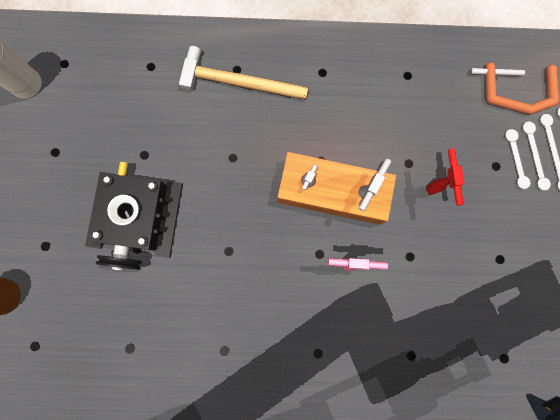

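View pics/scene0.png

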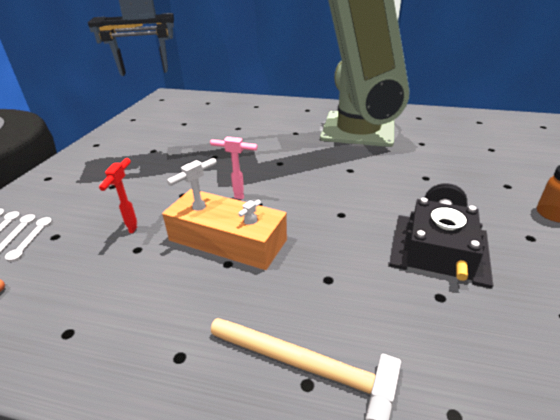

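The top view shows the big key's hub at about (375,185), the small key at (310,177), the well at (124,210) and the pulley at (120,260). The scene view agrees. The pink and red keys standing nearby are the look-alikes.

Run:
```python
from h import *
im=cv2.imread("pics/top0.png");ci=camera_info("top");hsv=cv2.cvtColor(im,cv2.COLOR_BGR2HSV)
def comps(mask,z,name,amin=40):
    n,l,s,c=cv2.connectedComponentsWithStats(mask.astype(np.uint8))
    for i in range(1,n):
        if s[i,4]<amin: continue
        pts=np.argwhere(l==i)[:,::-1].astype(np.float32)
        r=cv2.minAreaRect(pts);P=np.array([ray(ci,*p,z)[:2] for p in cv2.boxPoints(r)])
        e=P[1]-P[0];f=P[2]-P[1];
        if np.hypot(*f)>np.hypot(*e): e,f=f,e
        print(name,s[i],r[0],"ctr",ray(ci,*r[0],z)[:2].round(1),"len",np.hypot(*e).round(1),np.hypot(*f).round(1),"ang",np.degrees(np.arctan2(e[1],e[0])).round(1))
roi=np.zeros(im.shape[:2],bool);roi[145:230,270:405]=1
comps(roi&(hsv[...,1]<70)&(hsv[...,2]>130),140,"steel")
comps(roi&(hsv[...,1]>120)&(hsv[...,2]>120),65,"wood",500)
roi[:]=0;roi[160:275,85:185]=1
comps(roi&(hsv[...,2]>130)&(hsv[...,1]<70),74,"bright",15)
comps(roi&(hsv[...,1]>140)&(hsv[...,2]>120),60,"yellow",15)
print("pulley px",ray(ci,120,256,70),"yellow",ray(ci,123,168,60))
a=cv2.resize(im[155:280,75:195],None,fx=4,fy=4,interpolation=cv2.INTER_CUBIC)
b=cv2.resize(im[145:230,270:405],None,fx=2,fy=2,interpolation=cv2.INTER_CUBIC)
o=np.zeros((500,760,3),np.uint8);o[:500,:480]=a;o[:170,485:755]=b;cv2.imwrite("pics/c1.png",o)
```

```text
steel [ 284  145  112   66 1925] (343.2283935546875, 154.000244140625) ctr [ 617.7 -204.2] len 179.8 114.6 ang -128.9
steel [302 165  15  25 162] (309.0768737792969, 176.8845977783203) ctr [ 575.5 -145.9] len 46.0 14.3 ang -31.8
wood [ 278  152  118   70 4702] (336.7115173339844, 186.44232177734375) ctr [ 575.  -204.1] len 213.0 94.5 ang -99.8
bright [103 176   7   7  34] (106.0, 179.0) ctr [573.8 223.7] len 10.8 10.2 ang -132.5
bright [148 182   7   7  34] (151.00001525878906, 185.00001525878906) ctr [565.2 140.4] len 10.7 10.3 ang -132.8
bright [107 194  32  31 565] (122.50001525878906, 209.50001525878906) ctr [518.1 189. ] len 55.9 55.7 ang -132.5
bright [ 92 232   7   6  34] (95.0, 234.5) ctr [471.  234.8] len 10.8 9.1 ang -88.3
bright [138 238   7   7  37] (141.0, 241.0) ctr [461.6 151.2] len 10.9 10.8 ang -175.9
bright [113 245  15  13 155] (119.79729461669922, 251.21621704101562) ctr [442.2 187.8] len 23.8 22.0 ang -97.8
bright [111 267  11   4  32] (116.0, 268.5) ctr [411.2 192.1] len 17.8 5.3 ang -88.4
yellow [118 162  10  14 105] (122.32693481445312, 168.36537170410156) ctr [597.9 200.3] len 25.1 14.9 ang -6.5
pulley px [433.71271121 188.15964614  70.        ] yellow [598.64461847 199.0978695   60.        ]
```

View pics/c1.png

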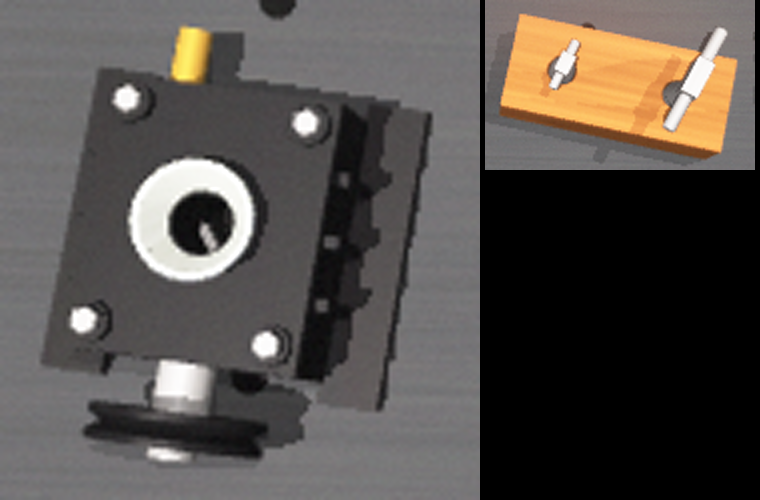

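The crop shows the well centre at (122.5,209.5). A slot streak inside it runs from upper-left to lower-right, which fits about 34° in the world. The T-bar ends are at about (388.5,161.5) and (362.5,207.5), with the hub at (377,183.5).

Run:
```python
from h import *
im=cv2.imread("pics/top0.png");ci=camera_info("top");hsv=cv2.cvtColor(im,cv2.COLOR_BGR2HSV)
A=ray(ci,388.5,161.5,140);B=ray(ci,362.5,207.5,140);d=A-B
print(A,B,np.hypot(*d[:2]),np.degrees(np.arctan2(d[1],d[0])),(A+B)/2, ray(ci,377,183.5,153))
m=((hsv[...,1]<70)&(hsv[...,2]>130));roi=np.zeros_like(m);roi[163:212,355:395]=1
p=np.argwhere(m&roi)[:,::-1].astype(np.float32);print(len(p))
W=np.array([ray(ci,*q,140)[:2] for q in p]).astype(np.float32)
l=cv2.fitLine(W,cv2.DIST_HUBER,0,.01,.01).ravel();print(l,np.degrees(np.arctan2(l[1],l[0])))
s=state();print({k:np.round(s[k],3) for k in("time_s","ee_pos","ee_rot","gripper_width","force")})
c=camera_info("wrist");print(cv2.Rodrigues(np.array(c["rvec"],float))[0].round(2),c["tvec"],c["fx"])
```

```text
[ 606.95204888 -282.5079421   140.        ] [ 525.43640277 -237.62111222  140.        ] 93.05712254602055 -28.839507890985782 [ 566.19422583 -260.06452716  140.        ] [ 565.02266834 -259.40092084  153.        ]
551
[ 9.0536529e-01 -4.2463365e-01  5.6448364e+02 -2.5665625e+02] -25.127476
{'time_s': np.float64(0.1), 'ee_pos': array([ 255.991, -514.37 ,  213.21 ]), 'ee_rot': array([-179.909,   -0.   ,   26.458]), 'gripper_width': np.float64(90.983), 'force': array([0.268, 0.624, 0.505])}
[[ 0.45 -0.9  -0.  ]
 [-0.86 -0.43  0.28]
 [-0.25 -0.12 -0.96]] [-575.21895667  -30.27526003  389.69002809] 295.0391063784219
```

move_arm:
  motion:
    - [91,[0.78,0.64,0],[0,0,1]]
    - [91,[0.78,0.64,0],[0,0,1]]
    - [91,[0.78,0.64,0],[0,0,1]]
    - [91,[0.78,0.64,0],[0,0,1]]
    - [91,[0.78,0.64,0],[0,0,1]]
    - [91,[0.78,0.64,0],[0,0,1]]
    - [91,[0.78,0.64,0],[0,0,1]]
    - [91,[0.78,0.64,0],[0,0,1]]
    - [91,[0.78,0.64,0],[0,0,1]]
    - [91,[0.78,0.64,0],[0,0,1]]
    - [91,[0.78,0.64,0],[0,0,1]]
    - [91,[0.78,0.64,0],[0,0,1]]
    - [91,[0.78,0.64,0],[0,0,1]]
    - [91,[0.78,0.64,0],[0,0,1]]
    - [91,[0.78,0.64,0],[0,0,1]]
    - [91,[0.78,0.64,0],[0,0,1]]

```text
time_s: 1.43
ee_pos: [568.8, -257.8, 213.4]
ee_rot: [-179.9, -0.0, 90.7]
force: [1.5, -0.9, 0.1]
gripper_width: 91.0
gripper_force: 0.0
```

move_arm:
  motion:
    - [91,[0,0,0],[0,0,1]]
    - [91,[0,0,0],[0,0,1]]
    - [91,[0,0,0],[0,0,1]]
    - [91,[0,0,0],[0,0,1]]
    - [91,[0,0,0],[0,0,1]]
    - [91,[0,0,0],[0,0,1]]
    - [91,[0,0,0],[0,0,1]]
    - [91,[0,0,0],[0,0,1]]
    - [91,[0,0,0],[0,0,1]]
    - [91,[0,0,0],[0,0,1]]
    - [91,[0,0,0],[0,0,1]]
    - [91,[0,0,0],[0,0,1]]
    - [91,[0,0,0],[0,0,1]]
    - [91,[0,0,0],[0,0,1]]
    - [91,[0,0,0],[0,0,1]]

```text
time_s: 2.68
ee_pos: [567.9, -258.7, 213.4]
ee_rot: [-180.0, -0.1, 150.7]
force: [-0.5, -0.6, 1.1]
gripper_width: 90.9
gripper_force: 0.0
```

Run:
```python
from h import *
s=state();print(np.round(s["ee_pos"],1),np.round(s["ee_rot"],1),np.round(s["qpos"],1))
ci=camera_info("wrist");im=grab_frame("wrist");cv2.imwrite("pics/w1.png",im);np.save("w1.npy",ci,allow_pickle=True)
R=cv2.Rodrigues(np.array(ci["rvec"],float))[0];print(-R.T@np.array(ci["tvec"]).ravel())
```

```text
[ 567.9 -258.7  213.4] [-1.800e+02 -1.000e-01  1.507e+02] [-25.5  22.8  82.8   0.   74.4 -86.2]
[ 499.41894064 -220.10844501  382.29037694]
```

View pics/w1.png

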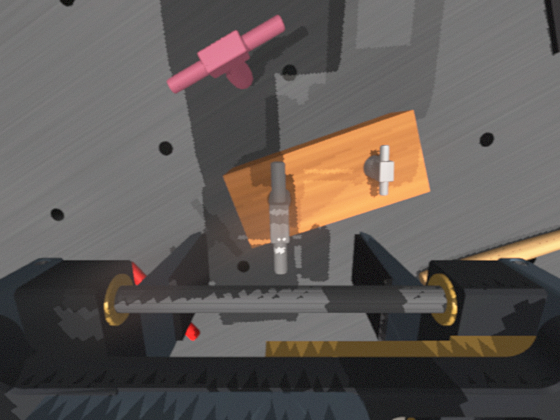

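The wrist view shows the big T-bar between the fingers. Its ends are at (278,163) and (281,273), and the hub is at (279,218).

Run:
```python
from h import *
ci=np.load("w1.npy",allow_pickle=True).item()
A=ray(ci,278,163,140);B=ray(ci,281,273,140);d=A-B
print(A,B,np.hypot(*d[:2]),np.degrees(np.arctan2(d[1],d[0])),(A+B)/2)
im=cv2.imread("pics/w1.png");hsv=cv2.cvtColor(im,cv2.COLOR_BGR2HSV).astype(int)
for v in range(170,270,12): # bar edges: grey vs orange
    r=hsv[v,255:305]; k=np.where(r[:,1]<80)[0]; print(v,255+k.min(),255+k.max(),len(k))
```

```text
[ 523.87067224 -235.63368601  140.        ] [ 611.82572048 -282.15890736  140.        ] 99.5021946113448 152.12268622043138 [ 567.84819636 -258.89629669  140.        ]
170 271 284 14
182 271 284 14
194 270 289 20
206 269 288 20
218 270 287 18
230 270 288 19
242 271 304 34
254 255 304 50
266 255 304 50
```

move_arm:
  motion:
    - [91,[0,0,-0.75],[0,0,0.35]]
    - [91,[0,0,-0.75],[0,0,0]]
    - [91,[0,0,-0.75],[0,0,0]]
    - [91,[0,0,-0.75],[0,0,0]]
    - [91,[0,0,-0.7],[0,0,0]]
    - [91,[0,0,0],[0,0,0]]
    - [0,[0,0,0],[0,0,0]]
    - [0,[0,0,0],[0,0,0]]
    - [0,[0,0,0],[0,0,0]]
    - [0,[0,0,0],[0,0,0]]
    - [0,[0,0,0],[0,0,0]]
    - [0,[0,0,0],[0,0,0]]
    - [0,[0,0,0],[0,0,0]]
    - [0,[0,0,0],[0,0,0]]
  grip_force: 40

```text
time_s: 3.9
ee_pos: [568.3, -258.8, 121.7]
ee_rot: [180.0, 0.0, 151.9]
force: [0.5, 0.4, -0.4]
gripper_width: 40.4
gripper_force: 0.0
```

move_arm:
  motion:
    - [0,[0,0,0],[0,0,0]]
    - [0,[0,0,0],[0,0,0]]
    - [0,[0,0,0],[0,0,0]]
    - [0,[0,0,0],[0,0,0]]
    - [0,[0,0,0],[0,0,0]]
    - [0,[0,0,0],[0,0,0]]
    - [0,[0,0,0],[0,0,0]]

```text
time_s: 4.48
ee_pos: [568.2, -258.8, 121.4]
ee_rot: [180.0, -0.0, 151.9]
force: [1.1, -0.4, -0.3]
gripper_width: 15.7
gripper_force: 40.0
```

move_arm:
  motion:
    - [0,[0,0,0.2],[0,0,0]]
    - [0,[0,0,0.4],[0,0,0]]
    - [0,[0,0,0.6],[0,0,0]]
    - [0,[0,0,0.6],[0,0,0]]
    - [0,[0,0,0.6],[0,0,0]]
    - [0,[0,0,0.6],[0,0,0]]
    - [0,[0,0,0.6],[0,0,0]]
    - [0,[0,0,0.6],[0,0,0]]
    - [0,[0,0,0.6],[0,0,0]]
    - [0,[0,0,0.2],[0,0,0]]
    - [0,[0,0,0],[0,0,0]]

```text
time_s: 5.4
ee_pos: [568.9, -259.1, 248.5]
ee_rot: [180.0, 0.2, 151.9]
force: [0.3, -0.5, -2.7]
gripper_width: 15.9
gripper_force: 40.0
```

move_arm:
  motion:
    - [0,[0.03,0.3,0],[0,0,0.8]]
    - [0,[0.03,0.6,0],[0,0,0.8]]
    - [0,[0.03,0.9,0],[0,0,0.8]]
    - [0,[0.03,1,0],[0,0,0.8]]
    - [0,[0.03,1,0],[0,0,0.8]]
    - [0,[0.03,1,0],[0,0,0.8]]
    - [0,[0.03,1,0],[0,0,0.8]]
    - [0,[0.03,1,0],[0,0,0.8]]
    - [0,[0.03,1,0],[0,0,0.8]]
    - [0,[0.03,1,0],[0,0,0.8]]
    - [0,[0.03,1,0],[0,0,0.8]]
    - [0,[0.03,1,0],[0,0,0.8]]
    - [0,[0.03,1,0],[0,0,0.8]]
    - [0,[0.03,1,0],[0,0,0.8]]
    - [0,[0.03,1,0],[0,0,0.8]]
    - [0,[0.03,1,0],[0,0,0.8]]
    - [0,[0.03,1,0],[0,0,0.8]]
    - [0,[0.03,1,0],[0,0,0.8]]
    - [0,[0.03,1,0],[0,0,0.8]]
    - [0,[0.03,0.9,0],[0,0,0.3]]

```text
time_s: 7.07
ee_pos: [582.5, 210.1, 245.2]
ee_rot: [179.9, -0.1, -146.0]
force: [0.5, -0.2, -2.2]
gripper_width: 15.6
gripper_force: 40.0
```

move_arm:
  motion:
    - [0,[0,0.6,0],[0,0,0]]
    - [0,[0,0.3,0],[0,0,0]]
    - [0,[0,0,0],[0,0,0]]
    - [0,[0,0,0],[0,0,0]]

```text
time_s: 7.4
ee_pos: [583.0, 230.5, 246.0]
ee_rot: [-180.0, -0.1, -146.2]
force: [1.0, -0.2, -2.1]
gripper_width: 15.8
gripper_force: 40.0
```

Run:
```python
from h import *
s=state();print(np.round(s["ee_pos"],1),np.round(s["ee_rot"],1),np.round(s["qpos"],1),s["gripper_width"])
ci=camera_info("wrist");im=grab_frame("wrist");cv2.imwrite("pics/w2.png",im);np.save("w2.npy",ci,allow_pickle=True)
R=cv2.Rodrigues(np.array(ci["rvec"],float))[0];print(-R.T@np.array(ci["tvec"]).ravel(),proj(ci,[518,189,74]))
```

```text
[583.  230.5 246. ] [-1.800e+02 -1.000e-01 -1.462e+02] [ 2.050e+01  2.220e+01  7.920e+01 -1.000e-01  7.870e+01 -1.033e+02] 15.77624261307611
[517.75948228 185.89935327 414.94529039] (np.float64(282.6144300890467), np.float64(128.03658924763118))
```

View pics/w2.png

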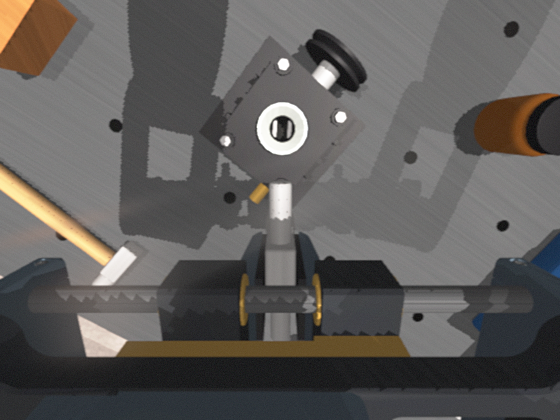

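The well is at (282,128), as predicted. The slot appears nearly parallel to the tool x axis.

Run:
```python
from h import *
ci=np.load("w2.npy",allow_pickle=True).item();im=cv2.imread("pics/w2.png");g=cv2.cvtColor(im,cv2.COLOR_BGR2GRAY)
h=cv2.cvtColor(im,cv2.COLOR_BGR2HSV)
m=((g>150)&(h[...,1]<60)).astype(np.uint8);n,l,s,c=cv2.connectedComponentsWithStats(m)
i=max(range(1,n),key=lambda i:s[i,4] if abs(c[i]-[282,128]).max()<8 else 0)
cn=max(cv2.findContours((l==i).astype(np.uint8),cv2.RETR_EXTERNAL,cv2.CHAIN_APPROX_NONE)[0],key=len)
e=cv2.fitEllipse(cn);print(s[i],e,ray(ci,*e[0],74))
print(g[112:146:3,266:300])
cv2.imwrite("pics/c2.png",cv2.resize(im[95:165,245:320],None,fx=8,fy=8,interpolation=cv2.INTER_CUBIC))
```

```text
[ 257  102   51   53 1609] ((281.96142578125, 128.03170776367188), (50.38151168823242, 52.37321853637695), 3.0778424739837646) [518.39981918 188.39460113  74.        ]
[[254 250 244 244 245 242 242 242 243 244 244 244 238 237 235 235 236 234
  233 232 234 232 232 233 232 232 228 229 228 229 236 249 255 255]
 [244 243 244 245 245 242 242 243 246 247 246 243 233 205 170 150 153 151
  161 187 217 231 235 233 230 230 228 230 228 228 227 228 228 239]
 [245 244 244 245 246 247 243 212 140  77  37  20  26  16  28  31  31  25
   27  28  24  21  40  91 149 203 227 229 229 227 230 231 231 230]
 [245 244 245 249 245 187  95 141 236 255 240 123  38  20  26  31  25  31
   27  32  26  69 137 156 114  57  92 179 227 230 230 228 227 228]
 [248 249 248 224 131  47 104 217 254 255 240 126  56  57  52  40  27  28
   29  31  41  84 148 189 183 142  61  61 146 210 227 227 226 226]
 [250 250 242 175  74  40 126 222 253 255 232 115  51  64  59  50  42  40
   36  36  48 100 157 184 177 134  58  30  93 188 228 230 228 228]
 [250 251 249 191  81  67 168 240 253 255 228 113  56  61  63  72  72  56
   39  30  64 128 174 186 176 131  58  27  95 191 234 234 233 235]
 [249 250 253 232 131  82 178 245 253 244 170  84  59  63  64  70  62  47
   35  31  67 142 183 186 152  89  37  75 167 228 237 236 234 234]
 [250 250 251 252 241 173  94 130 217 224 146  77  61  64  63  57  39  35
   36  33  74 146 176 151  87  50 110 196 234 234 232 231 230 230]
 [250 250 250 251 251 252 252 230 157  95  48  26  33  36  34  25  26  27
   25  22  15  21  40  91 160 220 238 239 237 235 236 235 234 233]
 [250 249 250 250 250 250 249 250 250 252 253 253 247 222 186 168 166 173
  191 215 236 241 243 242 239 236 237 236 235 234 234 233 236 246]
 [255 254 251 249 249 249 249 249 249 249 247 248 247 246 246 246 245 245
  244 245 244 244 244 241 241 240 240 239 238 239 246 255 255 255]]
```

View pics/c2.png

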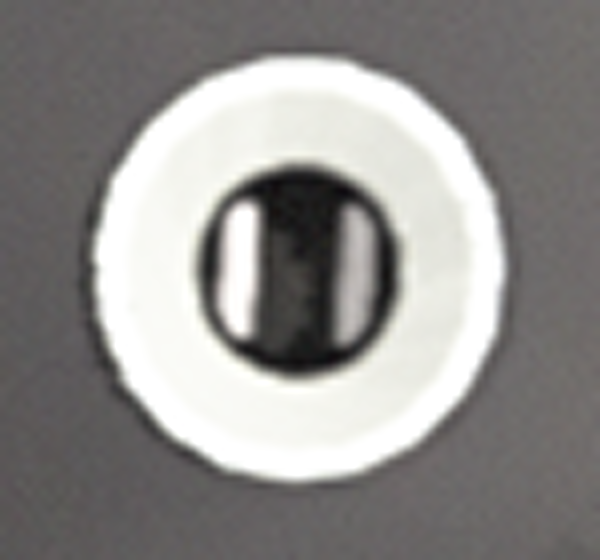

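move_arm:
  motion:
    - [0,[-0.6,-0.4,0],[0,0,0]]
    - [0,[-0.7,-0.5,0],[0,0,0]]
    - [0,[-0.7,-0.5,0],[0,0,0]]
    - [0,[-0.58,-0.28,-0.4],[0,0,0]]
    - [0,[0,0,-0.8],[0,0,0]]
    - [0,[0,0,-0.4],[0,0,0]]
    - [0,[0,0,0],[0,0,0]]
    - [0,[0,0,0],[0,0,0]]

```text
time_s: 8.12
ee_pos: [519.0, 188.6, 206.3]
ee_rot: [180.0, -0.0, -146.2]
force: [0.5, 1.0, -1.7]
gripper_width: 16.0
gripper_force: 40.0
```

Run:
```python
from h import *
s=state();print(np.round(s["ee_pos"],1),np.round(s["ee_rot"],1),s["gripper_width"],np.round(s["force"],1))
im=grab_frame("scene");ci=camera_info("scene")
p=np.array(s["ee_pos"]);z0=p[2]-111.4
a=proj(ci,[p[0],p[1],z0]);b=proj(ci,[p[0],p[1],z0+110]);w=proj(ci,[518.4,188.4,74]);print(a,b,w)
x=int(a[0]);y=int(a[1]);o=(x-60,y-95);c=im[o[1]:y+40,o[0]:x+60].copy()
c=cv2.resize(c,None,fx=4,fy=4,interpolation=cv2.INTER_CUBIC)
f=lambda q:(int((q[0]-o[0]+.5)*4),int((q[1]-o[1]+.5)*4))
cv2.circle(c,f(a),4,(0,0,255),1);cv2.circle(c,f(b),4,(0,0,255),1);cv2.circle(c,f(w),4,(0,255,0),1)
cv2.imwrite("pics/s2.png",c)
```

```text
[519.  188.6 206.3] [ 180.    -0.  -146.2] 15.979295609091063 [ 0.5  1.  -1.7]
(np.float64(451.2250086202649), np.float64(206.11506547876994)) (np.float64(467.893088501195), np.float64(147.5723788772109)) (np.float64(448.24684828988006), np.float64(215.76838584780137))
```

View pics/s2.png

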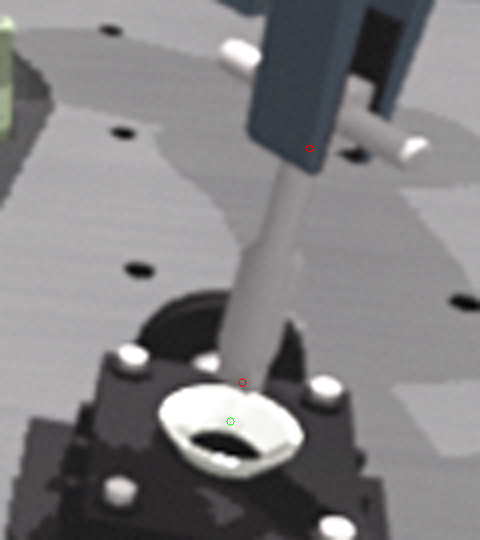

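The key hangs nearly plumb over the flared collar: the predicted tip at (242,382) matches the picture. I'll lower it in stages and watch the force.

move_arm:
  motion:
    - [0,[-0.02,0,-0.3],[0,0,0]]
    - [0,[0,0,-0.3],[0,0,0]]
    - [0,[0,0,-0.3],[0,0,0]]
    - [0,[0,0,-0.3],[0,0,0]]
    - [0,[0,0,-0.3],[0,0,0]]
    - [0,[0,0,0],[0,0,0]]

```text
time_s: 8.67
ee_pos: [517.1, 188.9, 166.8]
ee_rot: [179.9, -0.2, -146.1]
force: [-0.6, -0.6, -3.2]
gripper_width: 16.3
gripper_force: 40.0
```

move_arm:
  motion:
    - [0,[0,0,-0.2],[0,0,0]]
    - [0,[0,0,-0.2],[0,0,0]]
    - [0,[0,0,-0.2],[0,0,0]]
    - [0,[0,0,0],[0,0,0]]

```text
time_s: 9.0
ee_pos: [517.6, 189.0, 152.9]
ee_rot: [180.0, -0.1, -146.1]
force: [0.6, -0.1, -3.9]
gripper_width: 15.7
gripper_force: 40.0
```

move_arm:
  motion:
    - [0,[0.03,-0.02,-0.2],[0,0,0]]
    - [0,[0,0,-0.2],[0,0,0]]
    - [0,[0,0,-0.2],[0,0,0]]
    - [0,[0,0,0],[0,0,0]]

```text
time_s: 9.33
ee_pos: [518.8, 188.8, 137.9]
ee_rot: [180.0, -0.0, -146.1]
force: [0.6, 1.2, -4.1]
gripper_width: 16.1
gripper_force: 40.0
```

move_arm:
  motion:
    - [0,[0,0,-0.15],[0,0,0]]
    - [0,[0,0,-0.15],[0,0,0]]
    - [0,[0,0,0],[0,0,0]]

```text
time_s: 9.58
ee_pos: [518.8, 188.8, 130.8]
ee_rot: [180.0, -0.0, -146.1]
force: [-0.1, 0.7, -1.8]
gripper_width: 15.6
gripper_force: 40.0
```

move_arm:
  motion:
    - [0,[0,0,-0.08],[0,0,0]]
    - [0,[0,0,-0.06],[0,0,0]]
    - [0,[0,0,0],[0,0,0]]
    - [0,[0,0,0],[0,0,0]]

```text
time_s: 9.92
ee_pos: [518.9, 188.8, 127.9]
ee_rot: [180.0, -0.0, -146.1]
force: [-1.1, 0.4, -3.4]
gripper_width: 15.7
gripper_force: 40.0
```

move_arm:
  motion:
    - [0,[0,0,-0.06],[0,0,0]]
    - [0,[0,0,-0.06],[0,0,0]]
    - [0,[0,0,0],[0,0,0]]
    - [0,[0,0,0],[0,0,0]]

```text
time_s: 10.25
ee_pos: [519.2, 188.8, 126.3]
ee_rot: [-180.0, 0.1, -146.1]
force: [-2.0, -1.1, 4.9]
gripper_width: 16.0
gripper_force: 40.0
```

move_arm:
  motion:
    - [0,[0,0,0],[0,0,-0.5]]
    - [0,[0,0,0],[0,0,-0.9]]
    - [0,[0,0,0],[0,0,-0.9]]
    - [0,[0,0,0],[0,0,-0.9]]
    - [0,[0,0,0],[0,0,-0.9]]
    - [0,[0,0,0],[0,0,-0.9]]
    - [0,[0,0,0],[0,0,-0.9]]
    - [0,[0,0,0],[0,0,-0.9]]
    - [0,[0,0,0],[0,0,0]]

```text
time_s: 11.0
ee_pos: [520.0, 189.4, 126.4]
ee_rot: [179.9, 0.2, -173.4]
force: [0.2, 1.2, 4.5]
gripper_width: 15.7
gripper_force: 40.0
```

Run:
```python
from h import *
s=state();print(s["ee_pos"],s["ee_rot"],s["force"],s["torque"])
```

```text
[519.97640627 189.43228366 126.36084339] [ 179.91217258    0.18284296 -173.41002928] [0.1639177  1.18223    4.45264752] [0.59281603 0.00762027 0.02036192]
```

move_arm:
  motion:
    - [0,[-0.03,-0.02,0],[0,0,-0.9]]
    - [0,[0,0,0],[0,0,-0.9]]
    - [0,[0,0,0],[0,0,-0.9]]
    - [0,[0,0,0],[0,0,-0.9]]
    - [0,[0,0,0],[0,0,-0.9]]
    - [0,[0,0,0],[0,0,-0.9]]
    - [0,[0,0,0],[0,0,-0.9]]
    - [0,[0,0,0],[0,0,-0.9]]
    - [0,[0,0,0],[0,0,-0.9]]
    - [0,[0,0,0],[0,0,-0.9]]
    - [0,[0,0,0],[0,0,-0.9]]
    - [0,[0,0,0],[0,0,-0.9]]
    - [0,[0,0,0],[0,0,-0.9]]
    - [0,[0,0,0],[0,0,-0.9]]
    - [0,[0,0,0],[0,0,0]]

```text
time_s: 12.25
ee_pos: [519.5, 187.9, 126.4]
ee_rot: [179.9, 0.2, 136.3]
force: [0.1, -0.8, 5.3]
gripper_width: 16.1
gripper_force: 40.0
```

Run:
```python
from h import *
s=state();print(s["ee_pos"],s["ee_rot"],s["force"],s["torque"])
```

```text
[519.45646581 187.94755193 126.35772898] [1.79872360e+02 1.55196367e-01 1.36277112e+02] [ 0.09211318 -0.77983816  5.34837135] [-0.20993462 -0.21583239  0.00195153]
```

move_arm:
  motion:
    - [30,[0,0,0],[0,0,0]]
    - [60,[0,0,0],[0,0,0]]
    - [60,[0,0,0],[0,0,0]]
    - [60,[0,0,0],[0,0,0]]
    - [60,[0,0,0],[0,0,0]]
    - [60,[0,0,0],[0,0,0]]
    - [60,[0,0,0],[0,0,0]]
    - [60,[0,0,0],[0,0,0]]

```text
time_s: 12.92
ee_pos: [518.2, 188.2, 124.9]
ee_rot: [-180.0, -0.0, 136.3]
force: [1.0, -1.0, 0.5]
gripper_width: 59.8
gripper_force: 0.0
```

move_arm:
  motion:
    - [60,[0,0,0.3],[0,0,0]]
    - [60,[0,0,0.7],[0,0,0]]
    - [60,[0,0,0.8],[0,0,0]]
    - [60,[0,0,0.8],[0,0,0]]
    - [60,[0,0,0.8],[0,0,0]]
    - [60,[0,0,0.6],[0,0,0]]
    - [60,[0.8,0,0],[0,0,0]]
    - [60,[0.8,0,0],[0,0,0]]
    - [60,[0.8,0,0],[0,0,0]]
    - [60,[0.8,0,0],[0,0,0]]
    - [60,[0.8,0,0],[0,0,0]]
    - [60,[0.5,0,0],[0,0,0]]
    - [60,[0,0,0],[0,0,0]]

```text
time_s: 14.0
ee_pos: [632.9, 188.0, 224.7]
ee_rot: [179.9, 0.1, 136.2]
force: [0.3, 0.1, 0.1]
gripper_width: 59.8
gripper_force: 0.0
```

Run:
```python
from h import *
s=state();print(s["time_s"],s["ee_pos"],s["gripper_width"])
t=grab_frame("top");c=grab_frame("wrist");sc=grab_frame("scene");np.save("w3.npy",camera_info("wrist"),allow_pickle=True);cv2.imwrite("pics/wr3.png",c);cv2.imwrite("pics/t3.png",t)
z=lambda a,f:cv2.resize(a,None,fx=f,fy=f,interpolation=cv2.INTER_CUBIC)
o=np.zeros((600,800,3),np.uint8)
a=z(t[150:275,75:200],2.4);o[:300,:300]=a
b=z(sc[120:290,380:510],1.75);o[302:302+b.shape[0],:b.shape[1]]=b
o[:315,350:770]=cv2.resize(c,(420,315));b=z(t[140:230,270:405],2);o[330:510,400:670]=b
cv2.imwrite("pics/f3.png",o)
```

```text
14.0 [632.87301383 188.04899889 224.72989302] 59.8341103150395
```

View pics/f3.png

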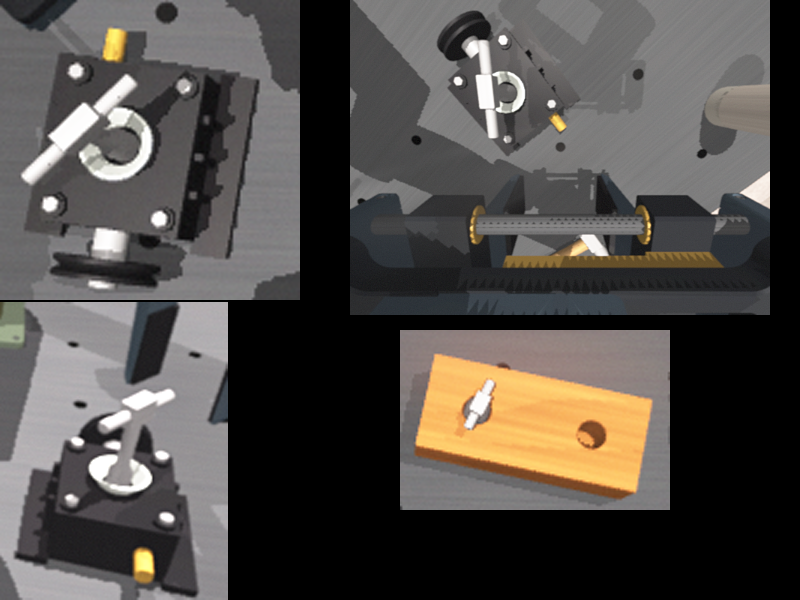

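The key stands in the well and the small key hasn't moved. In the top view the T-bar ends are at about (130.4,183.3) and (86.7,224.2). Next I'll check the lean and the angle.

Run:
```python
from h import *
ci=camera_info("top");w=np.load("w3.npy",allow_pickle=True).item()
A=ray(ci,130.4,183.3,145);B=ray(ci,86.7,224.2,145);d=A-B
print(A,B,np.hypot(*d[:2]),np.degrees(np.arctan2(d[1],d[0])),(A+B)/2)
k=lambda x,y:((x-350)*560/420,y*4/3)
A=ray(w,*k(484,41),145);B=ray(w,*k(492,138),145);d=A-B
print(A,B,np.hypot(*d[:2]),np.degrees(np.arctan2(d[1],d[0])),(A+B)/2)
```

```text
[553.86661661 154.98793636 145.        ] [482.76734162 221.60933997 145.        ] 97.43468747424728 -43.13773224381633 [518.31697912 188.29863817 145.        ]
[482.46329839 223.1379045  145.        ] [554.09793528 153.88615982 145.        ] 99.63596409817545 135.96898400244638 [518.28061683 188.51203216 145.        ]
```

```bash
python3 -c "
from workcell import *
print(job_done())"
```

```text
the job is handed in; nothing more can be done
None
```

I handed the job in after about 14 s of robot time: the big key stands released and upright in the well and the small key wasn't touched. The blade met the bottom at slot-floor height, and I turned the key about 78° clockwise. By my estimate that puts the plug at 0.8 rad or more (0.55 needed), though I couldn't read its angle directly and hand-in returned no verdict.

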